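# Clamp the specimen disc to the first click

## Robot

A 7-joint arm with a two-finger parallel gripper is mounted at the origin on a cart in front of the work surface, level with it; the furniture and walls round the work are solid. World frame = base frame: x ahead of the robot, y to its left, z up, the work surface at z = 0. Lengths are in m, angles in rad, forces in N, time in s.
With the tool pointing down it reaches from about 0.4 to 0.9 m from the base axis. Payload 5.5 kg.
Tool frame: the origin (TCP) lies at the very end of the fingers, on their centre line; the grasp point (between the pads) lies env.pinch_z behind it (env.pinch_z is the distance from the TCP to the grasp point, in m); z points along the fingers, y is the line along which they close (so a half turn about z gives the same grasp; the last joint's range is limited). The gripper opens to 92 mm and grips with 3 to 60 N. Pads are 19 mm wide; open, the fingers measure 130 mm over their backs; the gripper's body (75 mm by 190 mm) begins 47 mm behind the grasp point.
Start: joints at [1.469, 0.501, -0.427, 1.55, 0.221, 1.138, -0.21], TCP at [0.232, -0.607, 0.227] pointing down, gripper open.
Joint ranges: [-2.88, 2.88], [-0.31, 2.03], [-1.54, 1.56], [0.2, 2.42], [-1.41, 4.55], [0.19, 2.02], [-2.57, 2.57]. Speed limits (rad/s): [2.57, 2.57, 3.14, 3.14, 3.14, 3.14, 3.14].

## Interface

Orientations are given as a unit quaternion [x, y, z, w].
In Python, from rig import env gives the robot as it stands. The module is installed in compiled form; this text tells all that it offers.
- The arm moves only by the tool apply_moves, never from a script. Its argument "series" is a list of rows, each an object of numbers: "ax", "ay", "az": the turn, a rotation vector about the tool's x, y, z in rad; "dx", "dy", "dz": the shift along the tool's x, y, z in cm; "hand": the closure, from -1 (fully open) to 1 (shut), so that 0 is half open. A call has exactly 8 rows; each row shifts and turns the commanded pose from where the row before left it, along the tool's axes as they then stand; what a row does not reach is not made up. A row lasts 1/12 s, in which the tool goes at most 41.7 mm and 7.16 degrees, less where a joint would pass 70% of its speed; a pose out of reach is approached as far as the arm can. A call with a gripper value outside its range is refused whole. The fingers move at their own pace and stop on an object; the grip force is fixed at half the most. Time passes only in rows, so rows that do not move let the fingers close, or fill a call up. It gives the time, the measured TCP pose, the force, the opening and the grip force at its end, in the units of the state.
- env.get_state(): the state, without advancing time (a new reading comes with each control period).
- env.capture(name): name is "scene" or "top" or "wrist"; returns (picture, depth): 384x512x3 uint8, red, green, blue; 384x512 float32, m along the optical axis (not along the pixel's ray), 0 where there is no reading.
- env.camera_params(name): a dict with "fx", "fy", "cx", "cy" (pixels), "R" (3x3) and "t" (3): a world point X has camera coordinates R X + t. Camera axes: x right, y down, z forward; pixel columns grow to the right and rows downward; lengths in m; the calibration is good to about 2 mm. A picture is of the moment at which its call begins: read the wrist's pose just before it. camera_params takes no time and is no camera call; for the wrist camera it gives the pose at the moment of the call.
- env.hand_in(): hands the job in; it is judged then, once.
The state is a dict: "time_s": time; "q": joint angles; "qd": joint speeds; "tau": joint torques, N m; "position": TCP position; "tool_rot": TCP orientation; "force": force on the tool from outside, world axes, zero at the start; "torque": the same for the moment, N m; "gripper_width": opening from 0.0 (shut) to 1.0 (fully open); "grip_force": force on a finger pad.
Only numpy, scipy, OpenCV 4.12 (cv2) and the standard library are available. Lean on these libraries where they do the work, as an engineer would, in place of code of your own. Each camera call takes 0.05 s, during which the arm holds its last target. There are 200 camera calls.

## Task

One of the two small presses has a white specimen disc on its anvil; the other is empty. Clamp the disc: turn the T-handle of that press clockwise (seen from above) until the foot is down on the disc and the slip clutch clicks over by one notch, stop at that first click, and let go of the handle. Leave the handle of the empty press as it is.

Things in the scene. Friction and masses are not known exactly. Their poses are not given: they have to be found in the camera images.
- press_grip (a point): Middle of the loaded press's T-handle bar, on the upright turning axis, 128 mm above the worktop. Black bar 60 mm long (this point's x), 14 mm thick (y, grasp here from above), top 11 mm above the point, underside 15 mm below; steel pointer 10 mm out of its -x end. Steel collar 56 mm across, 20 mm below the point. Fixed grey C-frame open to the robot; white disc 50 x 10 mm under its foot.
- press_spindle (a joint): Angle (rad) of the loaded press's screw and collar; grows clockwise from above and lowers the foot 6 mm per rad. Starts at 0.15 to 0.82; at 0.9 the foot is hard on the disc and the screw stops, the rib on the collar then pointing at the index tab on the arm's front. Turns against 0.13 N m friction, stays where left. The screw's stop is rigid.
- press_clutch (a joint): Angle (rad) of T-handle against screw, clockwise positive. Starts at 0, pointer over the collar's rib. Notches every 0.63 rad (36 deg). Handle and screw turn as one until the screw stops; then the handle slips at about 0.2 N m, clicks passing 0.31 and drops to within 0.1 of 0.63: first click. A second click would come past 0.94, and so on.
- spare_nose (a point): Tip of the steel pointer on the T-handle of the other, empty press (same make and size, no disc on its anvil). It lies 36 mm out from that handle's turning axis, at the -x end of its bar, 118 mm above the worktop; its x axis also lies along the bar.

How it is judged:
On the way, in this order (a step that is already met when the one before it is completed fails the run):
1. the foot is down on the disc, the screw home (value of joint press_spindle above 0.85 rad).
2. the clutch has clicked once (value of joint press_clutch above 0.4 rad), for 0.1 s.
At the end, for the whole second after the job is handed in: The screw of the loaded press is home on the disc (spindle above 0.80 rad), its handle rests one notch on (clutch between 0.40 and 0.90 rad) (value of joint press_spindle above 0.8 rad and value of joint press_clutch between 0.4 and 0.9 rad); the robot touches nothing.
It fails at once if the clutch clicked a second time (value of joint press_clutch above 0.94 rad).
It fails at once if the handle of the empty press was turned (distance of spare_nose from where it was at the start of the episode above 0.006 m).
It also fails if it takes over 35 s, if anything falls off the work surface, if the arm or the gripper's body presses on something with over 40 N, if the wrist force passes 120 N, or if a joint passes its speed limit or range.

## Working session

There is one attempt and no reset: what is moved stays moved. The work goes in short steps, Python scripts to look and compute and a tool call to move; the robot and the scene stay as the last step left them, time stands still between calls to the robot, and variables do not carry over. Pictures are saved under pics/ and viewed, at most 10 in all, crops included, and the job is handed in when it is done.

Besides the shell and the picture viewer there is one more tool, called after "Emit:" as name(argument=value, ...) on one line, values as JSON. apply_moves: Moves the arm, as the interface text tells. Its arguments: {"type":"object","properties":{"series":{"type":"array","items":{"type":"object","properties":{"ax":{"type":"number"},"ay":{"type":"number"},"az":{"type":"number"},"dx":{"type":"number"},"dy":{"type":"number"},"dz":{"type":"number"},"hand":{"type":"number"}}}}},"required":["series"]}

```bash
mkdir -p pics
cat > h.py <<'E'
from rig import env
import numpy as np, cv2
def cap(n,f=None):
    p=env.camera_params(n); im,d=env.capture(n)
    if f: cv2.imwrite('pics/'+f,im[...,::-1])
    return im,d,p
def ray(p,u,v,z):
    R,t=np.array(p['R']),np.array(p['t']); c=-R.T@t
    d=R.T@np.array([(u-p['cx'])/p['fx'],(v-p['cy'])/p['fy'],1.]); return c+d*(z-c[2])/d[2]
def cloud(d,p):
    v,u=np.indices(d.shape); R,t=np.array(p['R']),np.array(p['t'])
    X=np.stack([(u-p['cx'])/p['fx']*d,(v-p['cy'])/p['fy']*d,d],-1)
    return (X-t)@R
E
python3 - <<'E'
from h import *
a=[]
for n in ('scene','top'):
    im,d,p=cap(n); a.append(im); np.savez(n,im=im,d=d,**p); print(n,-np.array(p['R']).T@p['t'],p['fx'])
    X=cloud(d,p); m=(d>0)&(X[...,2]>.12)&(X[...,2]<.15)&(im.max(-1)<70)
    k,l,s,c=cv2.connectedComponentsWithStats(m.astype('u1'))
    for i in range(1,k):
        if s[i,4]>20: print(s[i],X[l==i].mean(0))
cv2.imwrite('pics/a.png',cv2.resize(np.hstack(a)[...,::-1],(800,300)))
cv2.imwrite('pics/b.png',a[1][...,::-1])
print(env.pinch_z,env.get_state())
E
```

```text
scene [0.07523119 0.32092816 0.52102204] 391.81138521652304
[244 137  14   8  45] [ 0.72585465 -0.6424725   0.14283599]
[277 179  24  11 203] [ 0.48786107 -0.44045177  0.13144523]
[   0  205  127   78 2244] [0.71268769 0.00671669 0.14101986]
[222 225  31  14 335] [ 0.4639604  -0.19630147  0.13198266]
top [ 0.35270209 -0.33728534  1.00657383] 353.11162052649524
[  0   5  25  13 181] [0.96729439 0.3514632  0.14194032]
[26  6 12  9 49] [0.97880072 0.30149291 0.13795704]
[180  34  10  86 189] [ 0.79572004 -0.12656253  0.13420075]
[235  43  11   9  51] [ 0.86842189 -0.26927058  0.1370296 ]
[  67   80  115   33 2681] [0.72782895 0.02788912 0.13842942]
[359  96   9   9  42] [ 0.72755271 -0.59253122  0.12172355]
[ 97 117  31   2  38] [0.67831814 0.06339613 0.12518481]
[300 178  20  20 132] [ 0.49071265 -0.44426982  0.13770246]
[203 186  18  21 118] [ 0.46763627 -0.20235812  0.13899548]
[115 365  35  19 221] [ 0.05274374 -0.03381791  0.13415461]
0.0188 {'time_s': 0.1, 'q': array([ 1.46922652,  0.50177723, -0.42678936,  1.55135946,  0.22076496,
        1.13830585, -0.21031205]), 'qd': array([-0.00066693, -0.00073045, -0.0034901 , -0.00265801,  0.00043343,
       -0.00028498,  0.00093438]), 'tau': array([-1.11650067e-02, -5.67882085e+01, -5.83856955e+00, -2.79915959e+01,
       -6.89672912e-02,  2.41768069e-02,  1.17016552e-04]), 'position': array([ 0.2316103 , -0.60664198,  0.22576013]), 'tool_rot': array([ 9.83412760e-01,  1.81379513e-01, -1.20772414e-04, -8.94654198e-04]), 'force': array([-0.64881381, -1.45531657, -0.01763381]), 'torque': array([ 0.00659083,  0.03774645, -0.02609891]), 'grip_force': 0.0, 'gripper_width': 1.0016857035765723}
```

View pics/a.png

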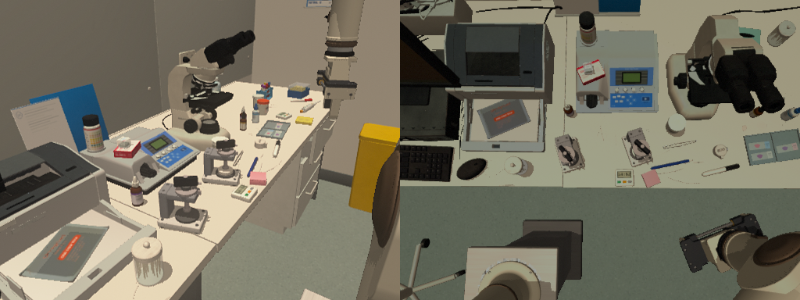

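View pics/b.png

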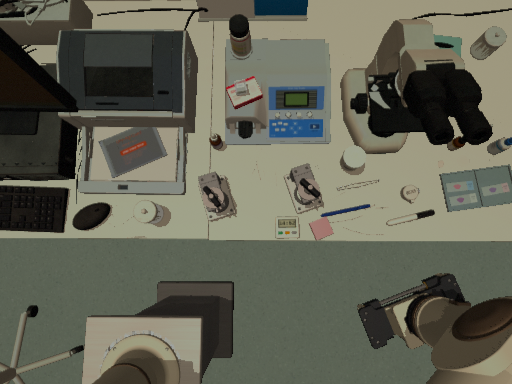

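The presses are at about (208,195) and (305,187) in the top view. In the scene view they are at about (237,232) and (289,184). Zooming in on both.

Run:
```python
from h import *
S=np.load('scene.npz');T=np.load('top.npz')
def z(im,u,v,w=30,k=400): return cv2.resize(im[v-w:v+w,u-w:u+w],(k,300) if 0 else (300,300),interpolation=cv2.INTER_CUBIC)
o=np.vstack([np.hstack([z(S['im'],237,250,40),z(S['im'],289,200,40)]),np.hstack([z(T['im'],213,195),z(T['im'],305,187)])])
cv2.imwrite('pics/c.png',o[...,::-1])
for name,A in(('S',S),('T',T)):
    X=cloud(A['d'],A); im=A['im'].astype(int)
    for c in((.464,-.199),(.49,-.442)):
        r=np.hypot(X[...,0]-c[0],X[...,1]-c[1])<.05
        m=r&(X[...,2]>.133)&(X[...,2]<.146)&(im.max(-1)<75)
        # refine: cast pixels at top plane z=.139
        v,u=np.nonzero(m); P=np.array([ray(A,a,b,.139)[:2] for a,b in zip(u,v)])
        print(name,c,cv2.minAreaRect(P.astype('f4')*1000),P.mean(0),len(u))
```

```text
S (0.464, -0.199) ((464.2515869140625, -195.8603973388672), (57.12099838256836, 23.5645809173584), 36.37469482421875) [ 0.46423905 -0.19532909] 171
S (0.49, -0.442) ((486.7085876464844, -439.064208984375), (59.088069915771484, 25.49139404296875), 41.11490249633789) [ 0.48671597 -0.4384179 ] 93
T (0.464, -0.199) ((469.00146484375, -200.6249542236328), (58.6572380065918, 13.37002182006836), 37.62519073486328) [ 0.46890904 -0.20096279] 111
T (0.49, -0.442) ((492.06610107421875, -445.0298156738281), (58.001224517822266, 14.079160690307617), 47.31010818481445) [ 0.49201562 -0.44484155] 114
```

View pics/c.png

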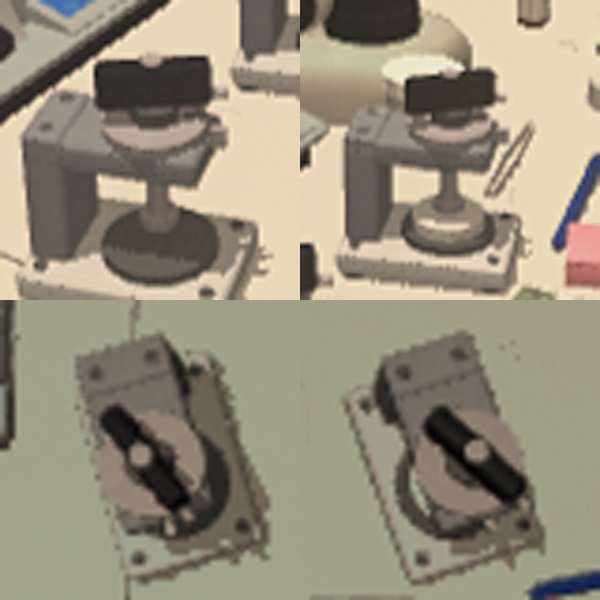

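The right-hand press in the top view (y≈-0.44) holds the white disc. Its bar lies at about +47° with the pointer at the lower-right end, about 26° short of the tab. I'll check clearance there and then move.

Run:
```python
from h import *
for n in('scene','top'):
    A=np.load(n+'.npz');X=cloud(A['d'],A)
    r=np.hypot(X[...,0]-.492,X[...,1]+.445);m=(A['d']>0)&(X[...,2]>.16)&(r<.3)&(X[...,0]>.4)
    P=X[m];R=r[m];
    for a,b in((0,.12),(.12,.18),(.18,.24),(.24,.3)):
        k=(R>=a)&(R<b);print(n,a,k.sum(),P[k].min(0).round(3) if k.any() else '',P[k].max(0).round(3) if k.any() else '')
```

```text
scene 0 0  
scene 0.12 134 [ 0.52  -0.622  0.399] [ 0.561 -0.609  0.438]
scene 0.18 1712 [ 0.519 -0.682  0.178] [ 0.688 -0.582  0.444]
scene 0.24 1955 [ 0.52 -0.72  0.16] [ 0.752 -0.573  0.442]
top 0 0  
top 0.12 174 [ 0.523 -0.621  0.405] [ 0.562 -0.611  0.441]
top 0.18 2808 [ 0.522 -0.682  0.192] [ 0.687 -0.583  0.446]
top 0.24 4930 [ 0.523 -0.715  0.167] [ 0.756 -0.574  0.446]
```

Emit:
apply_moves(series=[{"dx": 2, "dy": -0.4, "hand": -1}, {"dx": 3.5, "dy": -0.7, "hand": -1}, {"dx": 3.5, "dy": -0.7, "hand": -1}, {"dx": 3.5, "dy": -0.7, "hand": -1}, {"dx": 3.5, "dy": -0.7, "hand": -1}, {"dx": 3.5, "dy": -0.7, "hand": -1}, {"dx": 2, "dy": -0.4, "hand": -1}, {"hand": -1}])

```text
schema error: expected keys ax, ay, az, dx, dy, dz, hand
```

Emit:
apply_moves(series=[{"ax": 0, "ay": 0, "az": 0, "dx": 2, "dy": -0.4, "dz": 0, "hand": -1}, {"ax": 0, "ay": 0, "az": 0, "dx": 3.5, "dy": -0.7, "dz": 0, "hand": -1}, {"ax": 0, "ay": 0, "az": 0, "dx": 3.5, "dy": -0.7, "dz": 0, "hand": -1}, {"ax": 0, "ay": 0, "az": 0, "dx": 3.5, "dy": -0.7, "dz": 0, "hand": -1}, {"ax": 0, "ay": 0, "az": 0, "dx": 3.5, "dy": -0.7, "dz": 0, "hand": -1}, {"ax": 0, "ay": 0, "az": 0, "dx": 3.5, "dy": -0.7, "dz": 0, "hand": -1}, {"ax": 0, "ay": 0, "az": 0, "dx": 2, "dy": -0.4, "dz": 0, "hand": -1}, {"ax": 0, "ay": 0, "az": 0, "dx": 0, "dy": 0, "dz": 0, "hand": -1}])

```text
time_s: 0.77
position: [0.4238, -0.4845, 0.2267]
tool_rot: [0.983, 0.186, 0.002, -0.001]
force: [0.6, 1.1, -0.1]
gripper_width: 1.001
grip_force: 0.0
```

Emit:
apply_moves(series=[{"ax": 0, "ay": 0, "az": 0, "dx": 2.6, "dy": -0.4, "dz": 0, "hand": -1}, {"ax": 0, "ay": 0, "az": 0, "dx": 2.6, "dy": -0.4, "dz": 0, "hand": -1}, {"ax": 0, "ay": 0, "az": 0, "dx": 2.6, "dy": -0.4, "dz": 0, "hand": -1}, {"ax": 0, "ay": 0, "az": -0.11, "dx": 0, "dy": 0, "dz": 0, "hand": -1}, {"ax": 0, "ay": 0, "az": -0.12, "dx": 0, "dy": 0, "dz": 0, "hand": -1}, {"ax": 0, "ay": 0, "az": -0.12, "dx": 0, "dy": 0, "dz": 0, "hand": -1}, {"ax": 0, "ay": 0, "az": -0.11, "dx": 0, "dy": 0, "dz": 0, "hand": -1}, {"ax": 0, "ay": 0, "az": 0, "dx": 0, "dy": 0, "dz": 0, "hand": -1}])

```text
time_s: 1.43
position: [0.485, -0.4518, 0.2259]
tool_rot: [0.916, 0.402, -0.0, -0.001]
force: [0.4, -1.1, 0.2]
gripper_width: 1.002
grip_force: 0.0
```

Run:
```python
from h import *
from scipy.spatial.transform import Rotation as Ro
s=env.get_state(); print(s['position'],np.degrees(Ro.from_quat(s['tool_rot']).as_matrix()),s['q'].round(2),s['force'])
im,d,p=cap('wrist','d.png'); np.savez('wrist',im=im,d=d,**p)
print(-np.array(p['R']).T@p['t'])
X=cloud(d,p); m=(X[...,2]>.13)&(X[...,2]<.146)&(im.max(-1)<75)&(np.hypot(X[...,0]-.492,X[...,1]+.445)<.05)
v,u=np.nonzero(m); P=np.array([ray(p,a,b,.139)[:2] for a,b in zip(u,v)]); print(len(u))
if len(u): print(cv2.minAreaRect(P.astype('f4')*1000),P.mean(0))
```

```text
[ 0.48496587 -0.4518079   0.22593748] [[ 3.87591780e+01  4.21962982e+01 -6.99025014e-02]
 [ 4.21963529e+01 -3.87591587e+01  4.19948122e-02]
 [-1.63596086e-02 -7.98892181e-02 -5.72957215e+01]] [ 1.11  0.56 -0.58  1.51  0.32  1.17 -0.27] [ 0.43830001 -1.08962035  0.17904557]
[ 0.54283724 -0.39030929  0.38385414]
787
((492.1346740722656, -445.283447265625), (59.81404495239258, 13.357711791992188), 47.3966064453125) [ 0.49270581 -0.44468592]
```

View pics/d.png

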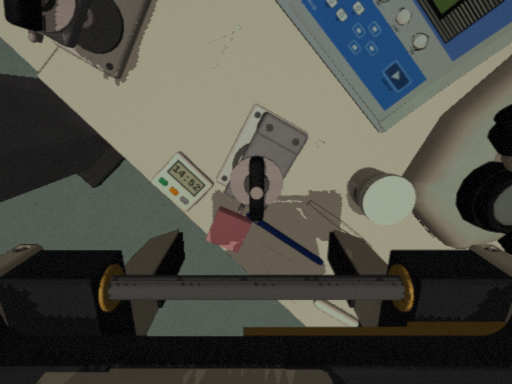

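The wrist view puts the bar at about (256,188), centred at (0.492,-0.445) and 47.4°. The tool is already aligned in yaw. Next: centre the tool and descend.

Emit:
apply_moves(series=[{"ax": 0, "ay": 0, "az": 0, "dx": 0.5, "dy": 0.04, "dz": 0, "hand": -1}, {"ax": 0, "ay": 0, "az": 0, "dx": 0.5, "dy": 0.04, "dz": 1, "hand": -1}, {"ax": 0, "ay": 0, "az": 0, "dx": 0, "dy": 0, "dz": 2, "hand": -1}, {"ax": 0, "ay": 0, "az": 0, "dx": 0, "dy": 0, "dz": 2, "hand": -1}, {"ax": 0, "ay": 0, "az": 0, "dx": 0, "dy": 0, "dz": 2, "hand": -1}, {"ax": 0, "ay": 0, "az": 0, "dx": 0, "dy": 0, "dz": 2, "hand": -1}, {"ax": 0, "ay": 0, "az": 0, "dx": 0, "dy": 0, "dz": 1, "hand": -1}, {"ax": 0, "ay": 0, "az": 0, "dx": 0, "dy": 0, "dz": 0, "hand": -1}])

```text
time_s: 2.15
position: [0.4919, -0.4427, 0.1233]
tool_rot: [0.916, 0.401, -0.001, -0.003]
force: [-0.5, -0.0, -1.2]
gripper_width: 1.005
grip_force: 0.0
```

Emit:
apply_moves(series=[{"ax": 0, "ay": 0, "az": 0, "dx": -0.16, "dy": 0.18, "dz": 0.4, "hand": -1}, {"ax": 0, "ay": 0, "az": 0, "dx": 0, "dy": 0, "dz": 0.3, "hand": -1}, {"ax": 0, "ay": 0, "az": 0, "dx": 0, "dy": 0, "dz": 0, "hand": -1}, {"ax": 0, "ay": 0, "az": 0, "dx": 0, "dy": 0, "dz": 0, "hand": -0.2}, {"ax": 0, "ay": 0, "az": 0, "dx": 0, "dy": 0, "dz": 0, "hand": 0.3}, {"ax": 0, "ay": 0, "az": 0, "dx": 0, "dy": 0, "dz": 0, "hand": 0.5}, {"ax": 0, "ay": 0, "az": 0, "dx": 0, "dy": 0, "dz": 0, "hand": 0.5}, {"ax": 0, "ay": 0, "az": 0, "dx": 0, "dy": 0, "dz": 0, "hand": 0.5}])

```text
time_s: 2.82
position: [0.4937, -0.447, 0.1201]
tool_rot: [0.916, 0.401, 0.0, 0.0]
force: [0.3, -0.1, 0.7]
gripper_width: 0.686
grip_force: 0.0
```

Emit:
apply_moves(series=[{"ax": 0, "ay": 0, "az": 0, "dx": 0, "dy": -0.1, "dz": 0.2, "hand": 0.0}, {"ax": 0, "ay": 0, "az": 0, "dx": 0, "dy": 0, "dz": 0.1, "hand": 0.0}, {"ax": 0, "ay": 0, "az": 0, "dx": 0, "dy": 0, "dz": 0, "hand": 0}, {"ax": 0, "ay": 0, "az": 0, "dx": 0, "dy": 0, "dz": 0, "hand": 0}, {"ax": 0, "ay": 0, "az": 0, "dx": 0, "dy": 0, "dz": 0, "hand": 0.2}, {"ax": 0, "ay": 0, "az": 0, "dx": 0, "dy": 0, "dz": 0, "hand": 0.2}, {"ax": 0, "ay": 0, "az": 0, "dx": 0, "dy": 0, "dz": 0, "hand": 0.2}, {"ax": 0, "ay": 0, "az": 0, "dx": 0, "dy": 0, "dz": 0, "hand": 0.2}])

```text
time_s: 3.48
position: [0.493, -0.4462, 0.1168]
tool_rot: [0.916, 0.401, 0.0, 0.0]
force: [-0.4, 0.0, -1.1]
gripper_width: 0.405
grip_force: 0.0
```

Run:
```python
from h import *
for i in range(4):
    s=env.get_state(); print(s['time_s'],s['position'].round(4),s['force'].round(1),s['torque'].round(3),s['gripper_width']); env.capture('top')
```

```text
3.4833 [ 0.493  -0.4462  0.1168] [-0.4  0.  -1.1] [-0.06  -0.05   0.034] 0.4053189412499754
3.5333 [ 0.4929 -0.4462  0.1168] [ 0.4 -0.   0.3] [-0.017 -0.045 -0.052] 0.3994944089657208
3.5833 [ 0.4929 -0.4462  0.1168] [0.8 0.2 0.1] [ 0.009 -0.06  -0.019] 0.399911039130473
3.6333 [ 0.4929 -0.4463  0.1168] [ 0.1 -0.2  0.2] [-0.033 -0.029 -0.059] 0.39464916974014
```

Emit:
apply_moves(series=[{"ax": 0, "ay": 0, "az": 0, "dx": 0, "dy": -0.12, "dz": 0, "hand": 0.2}, {"ax": 0, "ay": 0, "az": 0, "dx": 0, "dy": 0, "dz": 0, "hand": 0.6}, {"ax": 0, "ay": 0, "az": 0, "dx": 0, "dy": 0, "dz": 0, "hand": 1}, {"ax": 0, "ay": 0, "az": 0, "dx": 0, "dy": 0, "dz": 0, "hand": 1}, {"ax": 0, "ay": 0, "az": 0, "dx": 0, "dy": 0, "dz": 0, "hand": 1}, {"ax": 0, "ay": 0, "az": 0, "dx": 0, "dy": 0, "dz": 0, "hand": 1}, {"ax": 0, "ay": 0, "az": 0, "dx": 0, "dy": 0, "dz": 0, "hand": 1}, {"ax": 0, "ay": 0, "az": 0, "dx": 0, "dy": 0, "dz": 0, "hand": 1}])

```text
time_s: 4.35
position: [0.4918, -0.4451, 0.1169]
tool_rot: [0.916, 0.401, -0.0, -0.0]
force: [-2.5, 1.4, 3.9]
gripper_width: 0.15
grip_force: 30.1
```

Run:
```python
from h import *
for i in range(4):
    s=env.get_state(); print(s['time_s'],s['position'].round(4),s['force'].round(1),s['torque'].round(3),s['gripper_width'],s['grip_force']); env.capture('top')
```

```text
4.35 [ 0.4918 -0.4451  0.1169] [-2.5  1.4  3.9] [0.385 0.46  0.067] 0.14979562079017078 30.08977944497019
4.4 [ 0.4918 -0.4452  0.1169] [-2.1  2.3  3.7] [0.437 0.545 0.005] 0.1503430916761102 30.090817145537585
4.45 [ 0.4917 -0.4451  0.1169] [-2.3  2.8  5.1] [ 0.488  0.64  -0.005] 0.1498592470327598 30.092025354970247
4.5 [ 0.4918 -0.4451  0.1168] [-4.5  2.4  4.7] [ 0.504  0.617 -0.066] 0.15136194282022772 30.092995846644044
```

Emit:
apply_moves(series=[{"ax": 0, "ay": 0, "az": 0.06, "dx": 0, "dy": 0, "dz": 0, "hand": 1}, {"ax": 0, "ay": 0, "az": 0.06, "dx": 0, "dy": 0, "dz": 0, "hand": 1}, {"ax": 0, "ay": 0, "az": 0.06, "dx": 0, "dy": 0, "dz": 0, "hand": 1}, {"ax": 0, "ay": 0, "az": 0.06, "dx": 0, "dy": 0, "dz": 0, "hand": 1}, {"ax": 0, "ay": 0, "az": 0.06, "dx": 0, "dy": 0, "dz": 0, "hand": 1}, {"ax": 0, "ay": 0, "az": 0.05, "dx": 0, "dy": 0, "dz": 0, "hand": 1}, {"ax": 0, "ay": 0, "az": 0.05, "dx": 0, "dy": 0, "dz": 0, "hand": 1}, {"ax": 0, "ay": 0, "az": 0, "dx": 0, "dy": 0, "dz": 0, "hand": 1}])

```text
time_s: 5.22
position: [0.4921, -0.4456, 0.1169]
tool_rot: [0.978, 0.21, -0.0, 0.0]
force: [-2.1, 1.6, 2.9]
gripper_width: 0.15
grip_force: 30.2
```

```bash
cat > st.py <<'E'
from h import *
from scipy.spatial.transform import Rotation as Ro
for i in range(4):
    s=env.get_state(); M=Ro.from_quat(s['tool_rot']).as_matrix(); a=np.arctan2(M[1,0],M[0,0])
    print(s['time_s'],s['position'].round(4),'turn',round(np.radians(47.4)-a,3),s['force'].round(1),s['torque'].round(3),s['gripper_width'].round(3),s['q'][6]); env.capture('top')
E
python3 st.py
```

```text
Traceback (most recent call last):
  File "st.py", line 5, in <module>
    print(s['time_s'],s['position'].round(4),'turn',round(np.radians(47.4)-a,3),s['force'].round(1),s['torque'].round(3),s['gripper_width'].round(3),s['q'][6]); env.capture('top')
                                                                                                                         ^^^^^^^^^^^^^^^^^^^^^^^^
AttributeError: 'float' object has no attribute 'round'
```

```bash
sed -i "s/s\['gripper_width'\].round(3)/round(s['gripper_width'],3)/" st.py; python3 st.py
python3 - <<'E'
from h import *
im,d,p=cap('wrist'); im2,_,p2=cap('top')
R,t=np.array(p['R']),np.array(p['t']); q=R@np.array([.492,-.445,.13])+t; u,v=int(q[0]/q[2]*p['fx']+p['cx']),int(q[1]/q[2]*p['fy']+p['cy']); print(u,v)
f=lambda i,u,v,w:cv2.resize(i[max(0,v-w):v+w,u-w:u+w],(400,400),interpolation=cv2.INTER_CUBIC)
cv2.imwrite('pics/e.png',np.hstack([f(im,u,v,70),f(im2,305,187,35)])[...,::-1])
E
```

```text
5.2167 [ 0.4921 -0.4456  0.1169] turn 0.404 [-2.1  1.6  2.9] [ 0.311  0.483 -0.04 ] 0.15 -0.6940398998430327
5.2667 [ 0.4921 -0.4456  0.1169] turn 0.402 [-1.5  1.   5. ] [ 0.289  0.485 -0.062] 0.153 -0.6918396417925301
5.3167 [ 0.4921 -0.4456  0.1169] turn 0.401 [-1.9  1.3  3.3] [ 0.282  0.499 -0.044] 0.151 -0.6912920685432636
5.3667 [ 0.4921 -0.4456  0.1169] turn 0.401 [-2.7  1.2  4. ] [0.281 0.433 0.031] 0.147 -0.6913382568667306
253 255
```

View pics/e.png

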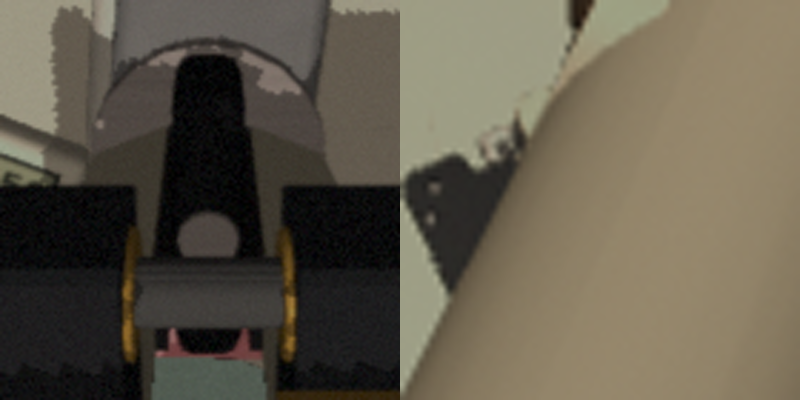

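The bar has followed the gripper and is now nearly parallel with the C-arm. I'll keep turning.

Emit:
apply_moves(series=[{"ax": 0, "ay": 0, "az": 0.05, "dx": 0, "dy": 0, "dz": 0, "hand": 1}, {"ax": 0, "ay": 0, "az": 0.05, "dx": 0, "dy": 0, "dz": 0, "hand": 1}, {"ax": 0, "ay": 0, "az": 0.05, "dx": 0, "dy": 0, "dz": 0, "hand": 1}, {"ax": 0, "ay": 0, "az": 0.05, "dx": 0, "dy": 0, "dz": 0, "hand": 1}, {"ax": 0, "ay": 0, "az": 0.04, "dx": 0, "dy": 0, "dz": 0, "hand": 1}, {"ax": 0, "ay": 0, "az": 0.03, "dx": 0, "dy": 0, "dz": 0, "hand": 1}, {"ax": 0, "ay": 0, "az": 0, "dx": 0, "dy": 0, "dz": 0, "hand": 1}, {"ax": 0, "ay": 0, "az": 0, "dx": 0, "dy": 0, "dz": 0, "hand": 1}])

```text
time_s: 6.18
position: [0.4921, -0.4459, 0.1169]
tool_rot: [0.997, 0.078, 0.0, 0.0]
force: [-1.0, 0.1, 3.7]
gripper_width: 0.151
grip_force: 30.2
```

```bash
python3 st.py
```

```text
6.1833 [ 0.4921 -0.4459  0.1169] turn 0.671 [-1.   0.1  3.7] [0.001 0.438 0.213] 0.151 -0.9281016471379089
6.2333 [ 0.4921 -0.4459  0.1169] turn 0.671 [-1.4  0.2  4.1] [-0.016  0.349  0.236] 0.15 -0.9282676263888758
6.2833 [ 0.4921 -0.4459  0.1169] turn 0.672 [-1.1 -0.2  3.5] [-0.014  0.351  0.24 ] 0.151 -0.9284027102431518
6.3333 [ 0.4921 -0.4459  0.1169] turn 0.672 [-1.3 -0.1  3.4] [-0.052  0.359  0.163] 0.15 -0.9286202993315907
```

Torque has risen to about 0.2 N m, so the screw is home and the clutch is loading. Continuing over the first click.

Emit:
apply_moves(series=[{"ax": 0, "ay": 0, "az": 0.05, "dx": 0, "dy": 0, "dz": 0, "hand": 1}, {"ax": 0, "ay": 0, "az": 0.05, "dx": 0, "dy": 0, "dz": 0, "hand": 1}, {"ax": 0, "ay": 0, "az": 0.05, "dx": 0, "dy": 0, "dz": 0, "hand": 1}, {"ax": 0, "ay": 0, "az": 0.05, "dx": 0, "dy": 0, "dz": 0, "hand": 1}, {"ax": 0, "ay": 0, "az": 0.05, "dx": 0, "dy": 0, "dz": 0, "hand": 1}, {"ax": 0, "ay": 0, "az": 0.05, "dx": 0, "dy": 0, "dz": 0, "hand": 1}, {"ax": 0, "ay": 0, "az": 0.04, "dx": 0, "dy": 0, "dz": 0, "hand": 1}, {"ax": 0, "ay": 0, "az": 0, "dx": 0, "dy": 0, "dz": 0, "hand": 1}])

```text
time_s: 7.05
position: [0.4921, -0.4463, 0.1169]
tool_rot: [0.996, -0.093, 0.0, 0.001]
force: [-0.6, -1.6, 2.2]
gripper_width: 0.148
grip_force: 30.0
```

```bash
python3 st.py
```

```text
7.05 [ 0.4921 -0.4463  0.1169] turn 1.014 [-0.6 -1.6  2.2] [-0.417  0.305 -0.062] 0.148 -1.2282510165010456
7.1 [ 0.4922 -0.4463  0.1169] turn 1.012 [-0.1 -2.1  2.5] [-0.459  0.22  -0.116] 0.149 -1.2267204505398763
7.15 [ 0.4921 -0.4462  0.1169] turn 1.012 [-0.1 -2.4  3. ] [-0.517  0.169 -0.138] 0.152 -1.2263820906910397
7.2 [ 0.4921 -0.4463  0.1169] turn 1.012 [-0.5 -2.2  2.5] [-0.638  0.178 -0.131] 0.153 -1.2264832758039845
```

The torque has reversed: the clutch has clicked and is pulling into the notch. I'll ease on slightly, then release and lift.

Emit:
apply_moves(series=[{"ax": 0, "ay": 0, "az": 0.03, "dx": 0, "dy": 0, "dz": 0, "hand": 1}, {"ax": 0, "ay": 0, "az": 0.03, "dx": 0, "dy": 0, "dz": 0, "hand": 1}, {"ax": 0, "ay": 0, "az": 0, "dx": 0, "dy": 0, "dz": 0, "hand": 1}, {"ax": 0, "ay": 0, "az": 0, "dx": 0, "dy": 0, "dz": 0, "hand": 0.5}, {"ax": 0, "ay": 0, "az": 0, "dx": 0, "dy": 0, "dz": 0, "hand": 0.2}, {"ax": 0, "ay": 0, "az": 0, "dx": 0, "dy": 0, "dz": 0, "hand": 0.2}, {"ax": 0, "ay": 0, "az": 0, "dx": 0, "dy": 0, "dz": 0, "hand": 0.2}, {"ax": 0, "ay": 0, "az": 0, "dx": 0, "dy": 0, "dz": 0, "hand": 0.2}])

```text
time_s: 7.92
position: [0.4918, -0.4446, 0.1161]
tool_rot: [0.993, -0.122, -0.001, -0.0]
force: [-0.0, 0.1, -0.8]
gripper_width: 0.39
grip_force: 0.0
```

Emit:
apply_moves(series=[{"ax": 0, "ay": 0, "az": 0, "dx": 0, "dy": 0, "dz": 0, "hand": 0}, {"ax": 0, "ay": 0, "az": 0, "dx": 0, "dy": 0, "dz": 0, "hand": 0}, {"ax": 0, "ay": 0, "az": 0, "dx": 0, "dy": 0, "dz": -1, "hand": 0}, {"ax": 0, "ay": 0, "az": 0, "dx": 0, "dy": 0, "dz": -2, "hand": 0}, {"ax": 0, "ay": 0, "az": 0, "dx": 0, "dy": 0, "dz": -3, "hand": 0}, {"ax": 0, "ay": 0, "az": 0, "dx": 0, "dy": 0, "dz": -3, "hand": 0}, {"ax": 0, "ay": 0, "az": 0, "dx": 0, "dy": 0, "dz": -2, "hand": 0}, {"ax": 0, "ay": 0, "az": 0, "dx": 0, "dy": 0, "dz": 0, "hand": 0}])

```text
time_s: 8.58
position: [0.4947, -0.4475, 0.2335]
tool_rot: [0.992, -0.122, 0.004, 0.003]
force: [0.3, -0.8, 0.4]
gripper_width: 0.503
grip_force: 0.0
```

```bash
python3 st.py
python3 - <<'E'
from h import *
im,d,p=cap('wrist')
X=cloud(d,p); m=(X[...,2]>.13)&(X[...,2]<.146)&(im.max(-1)<75)&(np.hypot(X[...,0]-.492,X[...,1]+.445)<.05)
v,u=np.nonzero(m); P=np.array([ray(p,a,b,.139)[:2] for a,b in zip(u,v)]); print(len(u))
if len(u): print(cv2.minAreaRect(P.astype('f4')*1000))
u,v=int(u.mean()),int(v.mean()); w=65
cv2.imwrite('pics/f.png',cv2.resize(im[max(0,v-w):v+w,u-w:u+w,::-1],(500,500),interpolation=cv2.INTER_CUBIC))
E
```

```text
8.5833 [ 0.4947 -0.4475  0.2335] turn 1.073 [ 0.3 -0.8  0.4] [ 0.036 -0.008  0.022] 0.503 -1.2477927624650271
8.6333 [ 0.4936 -0.4468  0.2309] turn 1.073 [ 0.1 -0.5 -0.6] [0.028 0.006 0.066] 0.503 -1.2480424191700297
8.6833 [ 0.4925 -0.446   0.2285] turn 1.073 [ 0.3  0.4 -1.2] [0.046 0.04  0.046] 0.5 -1.2481619596673295
8.7333 [ 0.4917 -0.4454  0.2269] turn 1.073 [ 1.   0.5 -0.3] [ 0.001  0.082 -0.004] 0.501 -1.2481909590926685
776
((492.87921142578125, -447.2523498535156), (13.10421371459961, 60.11763000488281), 75.50992584228516)
```

View pics/f.png

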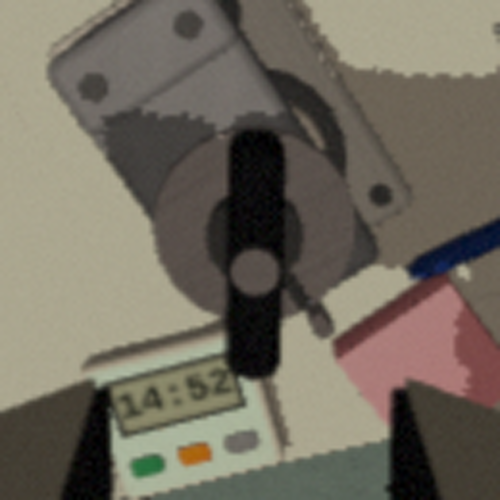

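The wrist view shows the rib lined up with the index tab at (320,315). The bar rests about 36° past it, one notch on, and the gripper is clear.

```bash
python3 -c "
from rig import env
print(env.hand_in())"
```

```text
the job is handed in; nothing more can be done
None
```

I clamped the disc in the right-hand press with the screw home and the clutch one notch on, released the handle, left the empty press alone, and handed in at about 9 s (the rig gave no verdict).

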